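# Ready the screw feeder: seat its tray, free the hopper cover, hold it open

### The arm

A 6-joint arm with a two-finger parallel gripper is mounted at the origin on the work surface. World frame = base frame: x ahead of the robot, y to its left, z up, the work surface at z = 0. Lengths are in m, angles in rad, forces in N, time in s.
With the tool pointing down it reaches from about 0.275 to 0.85 m from the base axis. Payload 5.2 kg.
Tool frame: the origin (TCP) lies between the finger pads; the fingertips stand 22 mm ahead of it and the grasp point (between the pads) lies 3 mm ahead of it; z points along the fingers, y is the direction in which the jaws open and shut (so a half turn about z gives the same grasp; the last joint's range is limited). The gripper opens to 85 mm and grips with 20 to 120 N. Pads are 22 mm wide; open, the fingers measure 114 mm over their backs; the gripper's body (76 mm by 85 mm) begins 54 mm behind the grasp point. The pads swing forward as they close: fully open they stand 13 mm farther back than shut.
Start: joints at [1.137, 0.259, 1.535, -0, 1.348, -0.203], TCP at [0.126, 0.535, 0.253] pointing down, gripper open.
Joint ranges: [-3.14, 3.14], [-0.91, 2.08], [0.19, 2.58], [-1.22, 4.36], [0.22, 2.71], [-3.12, 3.12]. Speed limits (rad/s): [2.57, 2.57, 3.14, 3.14, 3.14, 3.14].

### API

Orientations are given as a rotation vector (axis times angle).
In Python, from workcell import read_state, camera, sign_off gives the robot as it stands.
- The arm moves only by the shell command python3 -m crank 'ROWS' [FORCE]. ROWS is JSON, a list of rows, each a list of 7 numbers: the opening, from 0 (shut) to 1 (fully open), then the shift along the world's x, y, z in m, then the turn, a rotation vector about the world's x, y, z in degrees. A call has exactly 5 rows; each row is the pose to reach, as a shift and turn from the pose measured when the call began; what a row does not reach only later rows make up. A row lasts 1/10 s, in which the tool goes at most 50 mm and 8.59 degrees, less where a joint would pass 70% of its speed; a pose out of reach is approached as far as the arm can. A call with a gripper value outside its range is refused whole. The fingers move at their own pace and stop on an object; FORCE is the grip in N (left out, the last holds). Time passes only in rows, so rows that repeat a pose let the fingers close, or fill a call up. It gives the time, the measured TCP pose, the force and the opening at its end, in the units of the state.
- read_state(): the state, without advancing time (a new reading comes with each control period).
- camera(name): name is "side" or "top" or "wrist"; returns a dict with "img" (400x640x3 uint8, blue, green, red), "z_map" (400x640 float32, m along the optical axis (not along the pixel's ray), 0 where there is no reading), "fx", "fy", "cx", "cy" (pixels), "T" (4x4, takes a point from camera to world coordinates); the wrist camera has in their place "tool_from_camera" (4x4, takes a point from camera to tool coordinates, whose origin is the TCP and whose axes are the flange's). Camera axes: x right, y up, looking along -z (the intrinsics and any distortion apply to the point x, -y, -z); pixel columns grow to the right and rows downward; lengths in m; the calibration is good to about 2 mm. A picture is of the moment at which its call begins: read the wrist's pose just before it.
- sign_off(): hands the job in, once; it reports no verdict.
The state is a dict: "t": time; "qpos": joint angles; "joint_velocities": joint speeds; "effort": joint torques, N m; "ee_pos": TCP position; "orientation": TCP orientation; "wrist_force": force on the tool from outside, world axes, zero at the start; "moment": the same for the moment, N m; "finger_gap": opening from 0.0 (shut) to 1.0 (fully open).
Only numpy, scipy, OpenCV 4.12 (cv2) and the standard library are available. Lean on these libraries where they do the work, as an engineer would, in place of code of your own. Each camera call takes 0.05 s, during which the arm holds its last target. There are 200 camera calls.

### The job

Get the bench screw feeder ready for me to fill: set the aluminium catch tray (do not drop it) down flat on the feeder's rest so that both pegs stand up through the holes in its ears, and let it go. Then, before touching the release slide, tug the hopper's sliding cover towards the feeder's front (the side facing the robot) to find out whether it is caught; if it is, let it go, push the release slide all the way outwards, away from the cover, and come back to the cover. Finish with your fingers still on the cover's grip, holding it drawn fully open against its spring, and leave the other things on the bench and the tin on the hopper where they are.

Things in the scene. Friction and masses are not known exactly. Their poses are not given: they have to be found in the camera images.
- feeder: The screw feeder, one fixed dark grey steel unit on the bench. Origin at the middle of its underside; x from its front to its back (away from the robot at yaw 0), y to its left, z up. Left part (+y): the low rest with two pegs, see rest. Right part (-y): the hopper box, see hopper_top
- rest (a point): Centre of the rest's upper face, midway between the pegs (feeder frame 0, 100, 20 mm), axes as the feeder's. The rest is a slab 240 (x) x 130 (y) x 20 mm. Its two upright steel pegs, 10 mm thick and 22 mm tall with conical tips, stand 88 mm to -x and +x of this point
- hopper_top (a point): Centre of the hopper's top face (feeder frame 0, -100, 100 mm), axes as the feeder's. The hopper is a box 200 (x) x 180 (y) mm, 100 mm high, carrying the sliding cover and, to its right, the release slide. A thin spout lip sticks out of its left side to 22 mm on the +y side of the feeder's origin, 70 to 85 mm above the bench
- tray: Loose aluminium catch tray, about 0.35 kg. Origin at the centre of its underside, x along its length. Tub 140 (x) x 90 x 40 mm with a flat ear at each end (212 mm overall, 36 mm wide, 6 mm thick), each with a 14 mm hole 88 mm from the centre. Same either way round. Seated: origin on rest, x along the feeder's x
- tray_grip (a point): Middle of the top face of the tray's grip bar, axes as the tray's. The bar, 14 x 14 mm, runs along the tray's x from end to end over its middle, its top 80 mm and its underside 66 mm above the tray's underside
- cover (a joint): How far the sliding cover is drawn open, m: 0 shut, 0.06 the end stop; it moves along the feeder's -x (to the front). A spring shuts it: about 3 N when shut, 6.5 N when open. If caught, a hidden pawl stops it after about 5 mm (pull with less than 25 N); if free it runs to the end stop. Nothing visible tells which
- cover_grip (a point): Middle of the top of the cover's upright steel grip, moving with the cover, axes as the feeder's. The grip is a plate 14 mm thick (x) and 50 mm wide (y), its top 41 mm above the hopper's top; the cover plate below it ends 5 mm above the hopper's top
- release (a joint): Travel of the release slide, m: 0 at the start, 0.022 fully outwards, along the feeder's -y (to the right, away from the cover). Takes about 3 N and stays where it is left. With the cover let go, it pushes the hidden pawl out of the cover's way for good once moved more than about 12 mm
- release_grip (a point): Middle of the top of the release slide's steel thumb block, moving with it, axes as the feeder's. The block is 30 mm (x) by 16 mm (y), its top 36 mm above the hopper's top
- bin: an open blue plastic bin (150 x 100 x 60 mm), a bystander that stands to one side of the feeder where the tray is not; origin at the centre of its underside
- screwdriver: a screwdriver lying on the bench in front of the feeder, a bystander; origin about the middle of its length, on the bench
- spraycan: a white can, 60 mm across and 150 mm tall, a bystander behind and to the left; origin at the centre of its underside
- jar: a glass jar with a steel cap, 60 mm across and 80 mm tall, a bystander behind and to the right; origin at the centre of its underside
- tape: a grey ring (tape roll), 80 mm across and 25 mm high, a bystander on the left near the robot; origin at the centre of its underside
- wrench: a wrench lying flat, a bystander on the right near the robot; origin about the middle of its length, on the bench
- tin: a small steel tin, 36 mm across and 28 mm high, standing on the rear of the hopper's top, a bystander; origin at the centre of its underside

How it is judged:
By the outcome, as a careful person would: the job done as asked, in the order asked, and still so for the second after the job is handed in, while the arm keeps its last pose, push and grip.
It also fails if it takes over 72 s, if anything falls off the work surface, if the arm or the gripper's body presses on something with over 40 N, if the wrist force passes 120 N, or if a joint passes its speed limit or range.

## Working session

There is one attempt and no reset: what is moved stays moved. The work goes in short steps, Python scripts to look and compute and a shell command to move; the robot and the scene stay as the last step left them, time stands still between calls to the robot, and variables do not carry over. Pictures are saved under pics/ and viewed, about 8 in all and at most 12, crops included, and the job is handed in when it is done.

```bash
ls; mkdir -p pics
cat > h.py <<'E'
import numpy as np, cv2
from workcell import read_state, camera
from scipy.spatial.transform import Rotation as R
def shot(n,f=None):
    s=read_state(); c=camera(n)
    if n=='wrist':
        T=np.eye(4); T[:3,:3]=R.from_rotvec(s['orientation']).as_matrix(); T[:3,3]=s['ee_pos']
        c['T']=T@np.array(c['tool_from_camera'])
    if f: cv2.imwrite('pics/'+f,c['img'])
    return c
def ray(c,u,v):
    d=np.array([(u-c['cx'])/c['fx'],-(v-c['cy'])/c['fy'],-1.]); T=np.array(c['T'])
    return T[:3,3],T[:3,:3]@d
def onplane(c,u,v,z):
    o,d=ray(c,u,v); return o+d*(z-o[2])/d[2]
def cloud(c):
    z=c['z_map']; v,u=np.mgrid[:400,:640]; T=np.array(c['T'])
    p=np.stack([(u-c['cx'])/c['fx']*z,-(v-c['cy'])/c['fy']*z,-z],-1)
    w=p@T[:3,:3].T+T[:3,3]; w[z==0]=np.nan; return w
E
python3 - <<'E'
from h import *
np.set_printoptions(precision=4,suppress=True)
print(read_state())
for n in ['top','side']:
    c=shot(n,n+'1.png'); print({k:v for k,v in c.items() if k not in('img','z_map')})
    np.savez(n+'1.npz',w=cloud(c))
E
```

```text
pics
{'t': 0.0, 'qpos': array([ 1.1372,  0.2594,  1.5361, -0.    ,  1.348 , -0.2028]), 'joint_velocities': array([ 0.0021,  0.    ,  0.0004, -0.0005, -0.0001,  0.0009]), 'effort': array([  0.0004, -44.604 , -29.0567,  -0.0003,   0.0119,  -0.0001]), 'ee_pos': array([0.1256, 0.535 , 0.2525]), 'orientation': array([-0.3617, -3.1201,  0.0027]), 'wrist_force': array([-0.7413, -0.0115,  0.6671]), 'moment': array([ 0.0027,  0.0063, -0.0297]), 'finger_gap': 0.995291547860103}
{'fx': 405.3125294658718, 'fy': 405.3125294658718, 'cx': 323.8070912683825, 'cy': 202.28948894354167, 'T': array([[-0.0147,  0.9854, -0.1698,  0.3094],
       [-0.9999, -0.0153, -0.0019,  0.0115],
       [-0.0045,  0.1697,  0.9855,  1.1549],
       [ 0.    ,  0.    ,  0.    ,  1.    ]])}
{'fx': 490.3881926590365, 'fy': 490.3881926590365, 'cx': 321.0257239324695, 'cy': 202.8116570910566, 'T': array([[ 0.7828,  0.4388, -0.4411,  0.0158],
       [-0.6219,  0.5734, -0.5334, -0.5867],
       [ 0.0189,  0.6919,  0.7218,  0.918 ],
       [ 0.    ,  0.    ,  0.    ,  1.    ]])}
```

View pics/top1.png

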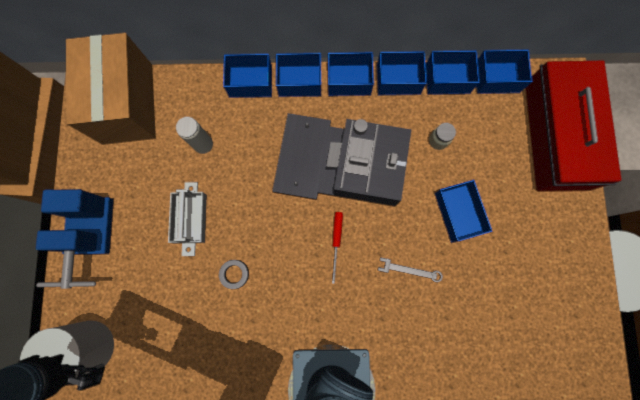

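View pics/side1.png

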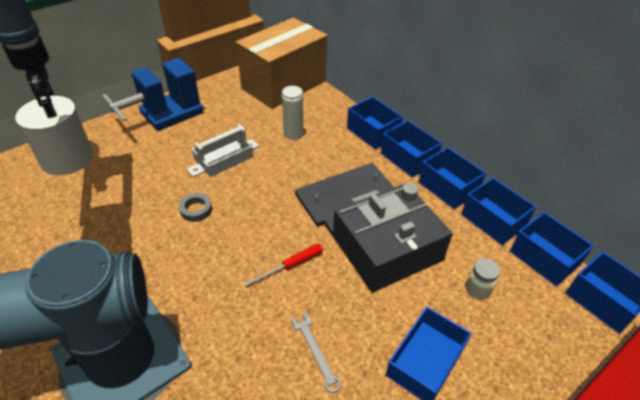

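The top view shows the tray at about (187,217), with ears at (191,187) and (187,250). The pegs are at (307,125) and (296,183), the cover grip near (358,158), and the release block near (393,160). The side view agrees.

Run:
```python
from h import *
np.set_printoptions(precision=4,suppress=True)
c=shot('top'); w=cloud(c); Z=w[...,2]
def rect(m,box,name):
    u0,v0,u1,v1=box; k=np.zeros_like(m); k[v0:v1,u0:u1]=m[v0:v1,u0:u1]
    p=w[k][:,:2]; r=cv2.minAreaRect((p*1000).astype(np.float32)); print(name,k.sum(),r,'medz',np.median(w[k][:,2]))
rect((Z>.068)&(Z<.1),(160,175,215,260),'bar')
rect((Z>.012),(160,175,215,260),'trayall')
rect((Z>.012)&(Z<.03),(265,100,335,205),'rest')
rect((Z>.085)&(Z<.115),(325,110,420,210),'hoptop')
rect((Z>.13),(335,140,380,180),'covergrip')
rect((Z>.122),(382,145,410,175),'rel')
rect((Z>.12),(350,118,372,135),'tin')
for n,u,v,z in [('pegB',307,125,.042),('pegF',296,183,.042),('earB',191,187,.0),('earF',187,250,.0)]: print(n,onplane(c,u,v,z))
im=c['img']
t=cv2.resize(im[105:210,265:425],(800,525),interpolation=cv2.INTER_CUBIC); cv2.imwrite('pics/f.png',t)
```

```text
bar 366 ((465.611328125, 398.39910888671875), (30.503076553344727, 137.91578674316406), 89.9761734008789) medz 0.08061677525994593
trayall 954 ((468.08782958984375, 400.3551940917969), (93.29167938232422, 183.43943786621094), 89.73722839355469) medz 0.041468800209789825
rest 4153 ((640.7800903320312, 53.3424072265625), (178.4000244140625, 241.32908630371094), 79.24111938476562) medz 0.021159442658462257
hoptop 4569 ((609.380615234375, -112.22714233398438), (195.32412719726562, 202.12069702148438), 78.96115112304688) medz 0.10156841290430663
covergrip 119 ((594.098876953125, -78.1199951171875), (49.69548416137695, 15.417886734008789), 78.80876159667969) medz 0.1410877181716288
rel 79 ((597.5881958007812, -167.85269165039062), (15.178461074829102, 30.163896560668945), 78.56211853027344) medz 0.13619550220283094
tin 147 ((692.3751220703125, -85.56756591796875), (32.08802795410156, 34.645198822021484), 88.37650299072266) medz 0.1287294677201698
pegB [0.7279 0.0588 0.042 ]
pegF [0.5574 0.091  0.042 ]
earB [0.5596 0.4002 0.    ]
earF [0.377  0.4041 0.    ]
```

View pics/f.png

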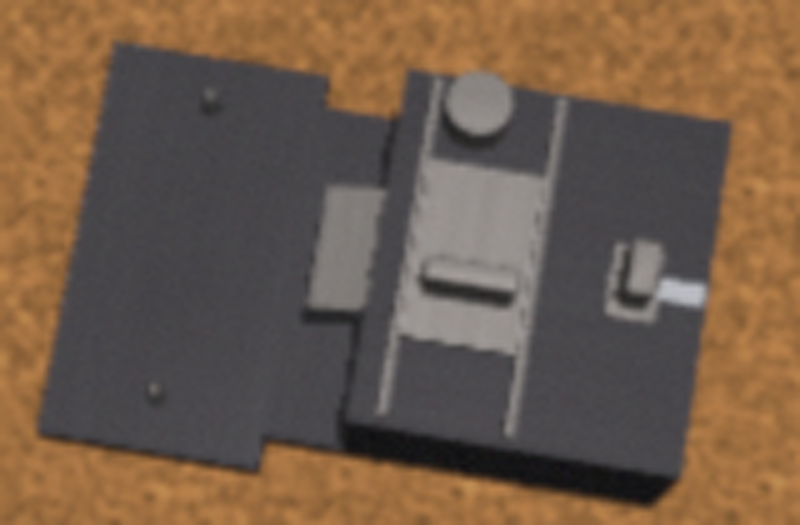

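The crop shows the pegs at (210,98) and (154,392), the cover grip at (468,280), and the release block at (645,265). Next I move above the tray.

```bash
python3 -m crank '[[1,0.042,-0.017,0,0,0,2.5],[1,0.084,-0.034,0,0,0,5],[1,0.126,-0.051,0,0,0,7.5],[1,0.168,-0.068,0,0,0,10],[1,0.21,-0.085,0,0,0,12.5]]' && python3 -m crank '[[1,0.04,-0.016,-0.01,0,0,0],[1,0.08,-0.032,-0.02,0,0,0],[1,0.12,-0.048,-0.03,0,0,0],[1,0.13,-0.052,-0.04,0,0,0],[1,0.13,-0.052,-0.04,0,0,0]]'
python3 - <<'E'
from h import *
np.set_printoptions(precision=4,suppress=True)
c=shot('wrist','w1.png'); s=read_state(); print(s['ee_pos'],s['orientation'],s['wrist_force'])
w=cloud(c); Z=w[...,2]
m=(Z>.07)&(Z<.09)&(abs(w[...,0]-.466)<.1)&(abs(w[...,1]-.398)<.06)
p=(w[m][:,:2]*1000).astype(np.float32); print(m.sum(),cv2.minAreaRect(p),np.median(w[m][:,2]))
E
```

```text
t: 0.65
ee_pos: [0.337, 0.4491, 0.2524]
orientation: [-0.017, -3.141, 0.003]
wrist_force: [0.7, 0.0, 0.9]
finger_gap: 1.003
t: 1.15
ee_pos: [0.4676, 0.3955, 0.21]
orientation: [-0.021, -3.137, 0.006]
wrist_force: [-0.2, 1.3, 0.2]
finger_gap: 0.999
[0.4664 0.3966 0.2111] [-0.019  -3.1378  0.0044] [-0.1971  0.3471  0.3875]
3299 ((466.4100341796875, 397.7218322753906), (139.8905792236328, 29.496944427490234), 0.08552171289920807) 0.08033596255965231
```

View pics/w1.png

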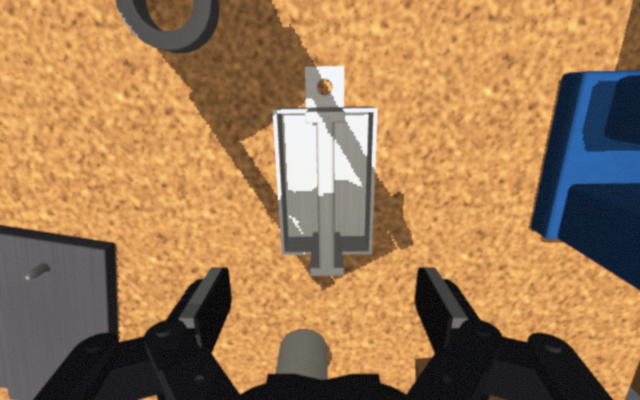

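The wrist view shows the tray lengthwise below the gripper, with the bar running from (326,120) to (326,270) and the far hole at (325,85). The bar sits within 1 mm of the jaw centre, so I descend and grip.

```bash
python3 -m crank '[[1,0,0.001,-0.035,0,0,0],[1,0,0.001,-0.07,0,0,0],[1,0,0.001,-0.1,0,0,0],[1,0,0.001,-0.125,0,0,0],[1,0,0.001,-0.135,0,0,0]]' 60 && python3 -m crank '[[0.5,0,0,0,0,0,0],[0.1,0,0,0,0,0,0],[0,0,0,0,0,0,0],[0,0,0,0,0,0,0],[0,0,0,0,0,0,0]]' 60 && python3 -m crank '[[0,0,0,0,0,0,0],[0,0,0,0.01,0,0,0],[0,0,0,0.03,0,0,0],[0,0,0,0.05,0,0,0],[0,0,0,0.06,0,0,0]]' 60
```

```text
t: 1.7
ee_pos: [0.4633, 0.398, 0.0742]
orientation: [-0.016, -3.134, 0.007]
wrist_force: [-0.1, -0.6, -0.7]
finger_gap: 0.997
t: 2.2
ee_pos: [0.4638, 0.3981, 0.0754]
orientation: [-0.015, -3.136, 0.006]
wrist_force: [-1.3, -6.8, -0.7]
finger_gap: 0.151
t: 2.7
ee_pos: [0.4644, 0.3984, 0.1373]
orientation: [-0.016, -3.137, 0.005]
wrist_force: [-0.3, -0.4, -4.3]
finger_gap: 0.154
```

```bash
python3 -m crank '[[0,0,-0.025,0.02,0,0,0],[0,0,-0.06,0.04,0,0,0],[0,0,-0.1,0.06,0,0,0],[0,0,-0.14,0.06,0,0,0],[0,0,-0.18,0.06,0,0,0]]' && python3 -m crank '[[0,0.02,-0.035,0,0,0,-2],[0,0.05,-0.07,0,0,0,-5],[0,0.08,-0.1,0,0,0,-8],[0,0.11,-0.125,0,0,0,-10],[0,0.14,-0.135,0,0,0,-10.5]]' && python3 -m crank '[[0,0.02,-0.005,0,0,0,0],[0,0.033,-0.005,0,0,0,0],[0,0.033,-0.005,0,0,0,0],[0,0.033,-0.005,0,0,0,0],[0,0.033,-0.005,0,0,0,0]]'
python3 - <<'E'
from h import *
np.set_printoptions(precision=4,suppress=True)
c=shot('wrist','w2.png'); s=read_state(); print(s['ee_pos'],s['orientation'],s['wrist_force'])
d=shot('top'); 
a=cv2.resize(d['img'][90:220,240:420],(640,462),interpolation=cv2.INTER_CUBIC)
cv2.imwrite('pics/wt.png',cv2.resize(np.vstack([c['img'][:,:],a]),None,fx=.69,fy=.69))
E
```

```text
t: 3.2
ee_pos: [0.4642, 0.217, 0.198]
orientation: [-0.015, -3.139, 0.004]
wrist_force: [0.5, -0.5, -4.2]
finger_gap: 0.151
t: 3.7
ee_pos: [0.605, 0.079, 0.1978]
orientation: [-0.308, -3.122, 0.006]
wrist_force: [-0.3, 0.6, -4.1]
finger_gap: 0.151
t: 4.2
ee_pos: [0.6369, 0.0744, 0.1975]
orientation: [-0.307, -3.121, 0.006]
wrist_force: [-0.5, -0.1, -4.4]
finger_gap: 0.15
[0.637  0.0745 0.1978] [-0.3067 -3.1215  0.0055] [ 0.0074 -0.4115 -3.6348]
```

View pics/wt.png

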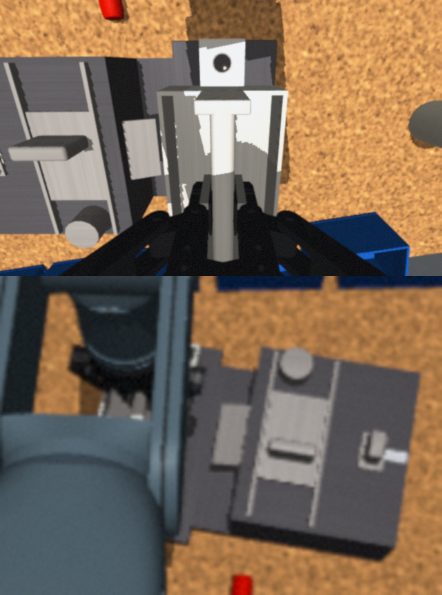

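The wrist view shows the front ear hole at about (322,90) in full resolution, with something peg-like inside it. In the top view the arm hides the tray. I'll look closer at the hole and at the pegs in the earlier pictures.

Run:
```python
from h import *
r=lambda f,x,y,w,h,k:cv2.resize(cv2.imread('pics/'+f)[y:y+h,x:x+w],(w*k,h*k),interpolation=cv2.INTER_CUBIC)
A=np.hstack([r('w2.png',282,60,80,60,5),r('w1.png',0,240,80,60,5)])
B=r('side1.png',290,155,160,58,5)
cv2.imwrite('pics/z.png',np.vstack([A,B]))
```

```text
(no output)
```

View pics/z.png

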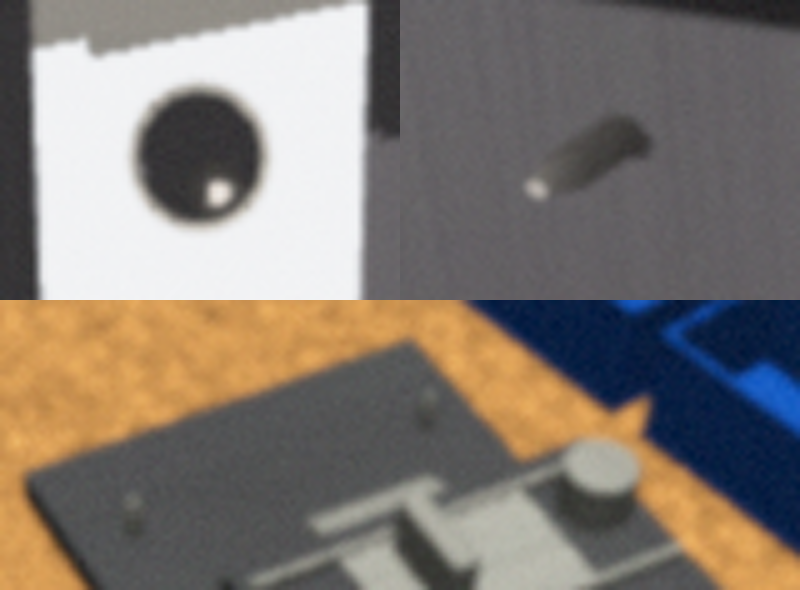

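The crops give the hole centre at w2 (321.4,90.6) and the front peg tip through it at (325.2,98). The tip is also at w1 (26.8,277.2), and the side view has both tips at (316.2,194.2) and (375.2,173.2).

Run:
```python
from h import *
np.set_printoptions(precision=4,suppress=True)
s=shot('side'); t=shot('top'); c=shot('wrist'); st=read_state(); print(st['ee_pos'])
w=cloud(c); 
ez=np.nanmedian(w[105:112,300:345,2]); print('ear z',ez, w[108,322],w[75,322])
h=onplane(c,321.4,90.6,ez); print('hole',h)
print('peg via hole',onplane(c,325.2,98,.042))
F=[onplane(s,316.2,194.2,.042),onplane(t,296-.0,183,.042)]; B=[onplane(s,375.2,173.2,.042),onplane(t,306.6,124.3,.042)]
print(F,B)
# refine top from saved crop coords
f=lambda x,y:(265+(x+.5)/5-.5,105+(y+.5)/5-.5)
I=cv2.imread('pics/top1.png')
F2=onplane(t,*f(153,387),.042);B2=onplane(t,*f(209,93),.042); print('top',F2,B2)
# w1 pose
T=np.eye(4);T[:3,:3]=R.from_rotvec([-.019,-3.1378,.0044]).as_matrix();T[:3,3]=[.4664,.3966,.2111]
c1=dict(c);c1['T']=T@np.array(c['tool_from_camera']); print('w1 peg',onplane(c1,26.8,277.2,.042))
# bar direction from wrist cloud
m=(w[...,2]>st['ee_pos'][2]-.01)&(w[...,2]<st['ee_pos'][2]+.02); m[:130]=0; m[250:]=0; m[:,:290]=0;m[:,355:]=0
p=w[m]; print(m.sum(),np.median(p[:,2])); l=cv2.fitLine(p[:,:2].astype(np.float32),cv2.DIST_HUBER,0,.001,.001).ravel(); print(np.degrees(np.arctan(l[1]/l[0])),l)
```

```text
[0.6377 0.0743 0.1981]
ear z 0.12945387759281535 [0.5623 0.0886 0.1294] [0.5454 0.092  0.1294]
hole [0.5532 0.0901 0.1295]
peg via hole [0.5593 0.0913 0.042 ]
[array([0.5602, 0.0916, 0.042 ]), array([0.5574, 0.091 , 0.042 ])] [array([0.7318, 0.0585, 0.042 ]), array([0.73  , 0.0599, 0.042 ])]
top [0.5603 0.0933 0.042 ] [0.7334 0.0605 0.042 ]
w1 peg [0.5588 0.0909 0.042 ]
4748 0.2031427616479814
-11.20608 [ 0.9809 -0.1943  0.5871  0.0842]
```

```bash
python3 -m crank '[[0,0.003,0.001,-0.02,0,0,0.2],[0,0.006,0.002,-0.04,0,0,0.4],[0,0.006,0.002,-0.06,0,0,0.4],[0,0.006,0.002,-0.073,0,0,0.4],[0,0.006,0.002,-0.073,0,0,0.4]]'
python3 - <<'E'
from h import *
c=shot('wrist','w3.png'); s=read_state(); print(s['ee_pos'],s['orientation'],s['wrist_force'])
d=shot('side')
a=cv2.resize(c['img'][30:150,260:380],(480,480),interpolation=cv2.INTER_CUBIC)
b=cv2.resize(d['img'][120:240,280:360],(320,480),interpolation=cv2.INTER_CUBIC)
cv2.imwrite('pics/z3.png',np.hstack([a,b]))
w=cloud(c); print(np.nanmedian(w[105:112,300:345,2]))
E
```

```text
t: 4.95
ee_pos: [0.642, 0.0764, 0.1229]
orientation: [-0.296, -3.119, 0.006]
wrist_force: [-0.8, -0.0, -4.3]
finger_gap: 0.149
[0.64297794 0.07637848 0.12441403] [-0.29581905 -3.12170026  0.00571898] [ 0.61514225 -0.44117222 -4.27434274]
0.05444769096160347
```

View pics/z3.png

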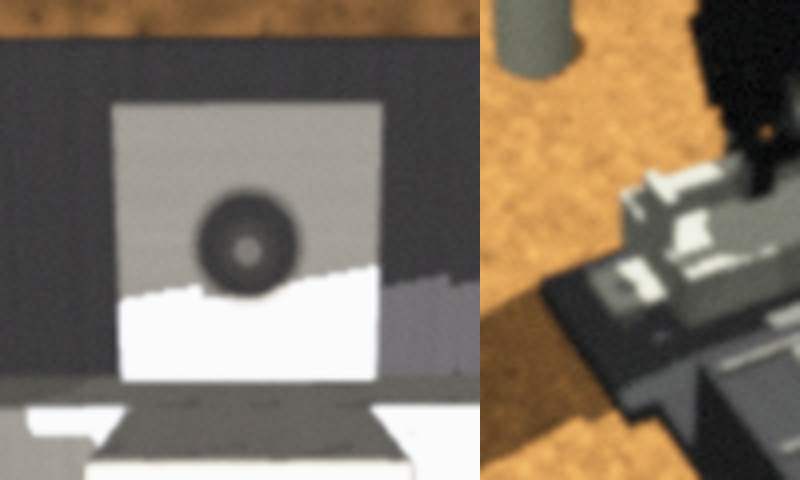

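The front peg tip shows at crop (246,250) inside the hole, whose centre is at (248,243). I check the parallax, and the ear and rest edges for yaw.

Run:
```python
from h import *
np.set_printoptions(precision=4,suppress=True)
c=shot('wrist'); f=lambda x,y:(260+(x+.5)/4-.5,30+(y+.5)/4-.5)
h=onplane(c,*f(248,243),.0544);p=onplane(c,*f(246,250),.042);print(h,p,p-h)
L=onplane(c,*f(112,103),.0544);Rr=onplane(c,*f(382,102),.0544);d=Rr-L;print('ear yaw',np.degrees(np.arctan2(-d[0],d[1]))%180)
a=onplane(c,*f(5,41),.02);b=onplane(c,*f(475,39),.02);d=b-a;print('rest edge yaw',np.degrees(np.arctan2(-d[0],d[1]))%180)
# rest edge from this image by edge fit
g=cv2.cvtColor(c['img'],cv2.COLOR_BGR2HSV)[...,1].astype(float)
pts=[]
for u in range(255,400,3):
    k=np.diff(cv2.GaussianBlur(g,(5,5),1)[25:60,u]); pts.append(onplane(c,u,25.5+np.argmin(k),.02)[:2])
l=cv2.fitLine(np.array(pts,np.float32),cv2.DIST_HUBER,0,.001,.001).ravel(); print('fit',np.degrees(np.arctan2(-l[0],l[1]))%180)
```

```text
[0.5594 0.0916 0.0544] [0.5603 0.091  0.042 ] [ 0.0009 -0.0006 -0.0124]
ear yaw 169.4007237429701
rest edge yaw 169.41682396722018
fit 169.1943
```

```bash
python3 -m crank '[[0,0.001,-0.0005,-0.004,0,0,0],[0,0.001,-0.0005,-0.009,0,0,0],[0,0.001,-0.0005,-0.014,0,0,0],[0,0.001,-0.0005,-0.018,0,0,0],[0,0.001,-0.0005,-0.021,0,0,0]]' && python3 -m crank '[[0,0,0,-0.002,0,0,0],[0,0,0,-0.004,0,0,0],[0,0,0,-0.006,0,0,0],[0,0,0,-0.007,0,0,0],[0,0,0,-0.007,0,0,0]]'
```

```text
t: 5.6
ee_pos: [0.6447, 0.0758, 0.1045]
orientation: [-0.296, -3.124, 0.006]
wrist_force: [-2.2, -0.1, -3.2]
finger_gap: 0.156
t: 6.1
ee_pos: [0.6446, 0.0758, 0.0973]
orientation: [-0.296, -3.124, 0.006]
wrist_force: [-0.5, 0.8, -4.7]
finger_gap: 0.152
```

```bash
python3 -m crank '[[0,0,0,-0.001,0,0,0],[0,0,0,-0.002,0,0,0],[0,0,0,-0.002,0,0,0],[0,0,0,-0.003,0,0,0],[0,0,0,-0.003,0,0,0]]'
python3 - <<'E'
from h import *
c=shot('wrist'); w=cloud(c); s=read_state(); print(s['ee_pos'],s['wrist_force'],np.nanmedian(w[100:105,300:345,2]))
E
```

```text
t: 6.6
ee_pos: [0.6444, 0.0755, 0.0953]
orientation: [-0.296, -3.124, 0.006]
wrist_force: [-4.7, -1.2, 3.2]
finger_gap: 0.155
[0.64446152 0.07545941 0.09532351] [-5.1152322  -1.70659164  2.44167078] 0.026161926119804807
```

The ear top reads 26 mm and the force has turned to contact, so the tray is seated. I release and rise.

```bash
python3 -m crank '[[0.2,0,0,0,0,0,0],[0.3,0,0,0,0,0,0],[0.5,0,0,0,0,0,0],[0.6,0,0,0,0,0,0],[0.6,0,0,0,0,0,0]]' && python3 -m crank '[[0.6,0,0,0.01,0,0,0],[0.6,0,0,0.03,0,0,0],[0.6,0,0,0.06,0,0,0],[0.6,0,0,0.1,0,0,0],[0.6,0,0,0.13,0,0,0]]' && python3 -m crank '[[0.6,-0.01,-0.04,0.01,0,0,0],[0.6,-0.02,-0.08,0.01,0,0,0],[0.6,-0.03,-0.12,0.01,0,0,8],[0.6,-0.04,-0.15,0.01,0,0,16],[0.6,-0.05,-0.155,0.01,0,0,24]]'
python3 - <<'E'
from h import *
np.set_printoptions(precision=4,suppress=True)
c=shot('wrist','w4.png');t=shot('top','top4.png'); s=shot('side'); w=cloud(c)
a=cv2.resize(t['img'][95:215,260:420],(640,480)); b=cv2.resize(s['img'][130:250,280:440],(640,480))
cv2.imwrite('pics/z4.png',cv2.resize(np.hstack([np.vstack([a,b]),np.vstack([c['img'],np.zeros((560,640,3),np.uint8)])]),(800,600)))
st=read_state();print(st['ee_pos'],st['qpos'],st['wrist_force'])
wt=cloud(t); Z=wt[...,2]
for n,m in [('grip',(Z>.13)&(Z<.15)&(abs(wt[...,0]-.594)<.05)&(abs(wt[...,1]+.078)<.05))]:
    print(n,m.sum(),cv2.minAreaRect((wt[m][:,:2]*1000).astype(np.float32)))
E
```

```text
t: 7.15
ee_pos: [0.6447, 0.0755, 0.0954]
orientation: [-0.296, -3.124, 0.006]
wrist_force: [0.1, -0.1, 0.3]
finger_gap: 0.601
t: 7.65
ee_pos: [0.6452, 0.0756, 0.2287]
orientation: [-0.296, -3.127, 0.006]
wrist_force: [0.2, -0.8, -0.2]
finger_gap: 0.602
t: 8.15
ee_pos: [0.5949, -0.0832, 0.2395]
orientation: [-0.364, 3.119, -0.009]
wrist_force: [0.4, 0.2, 0.2]
finger_gap: 0.599
[ 0.5951 -0.0799  0.2395] [-0.3174  0.3566  1.432  -0.0032  1.3502 -2.1129] [ 0.6698 -0.2547  0.2893]
grip 109 ((594.8695678710938, -78.18560791015625), (49.50732421875, 14.440666198730469), 78.68450927734375)
```

View pics/z4.png

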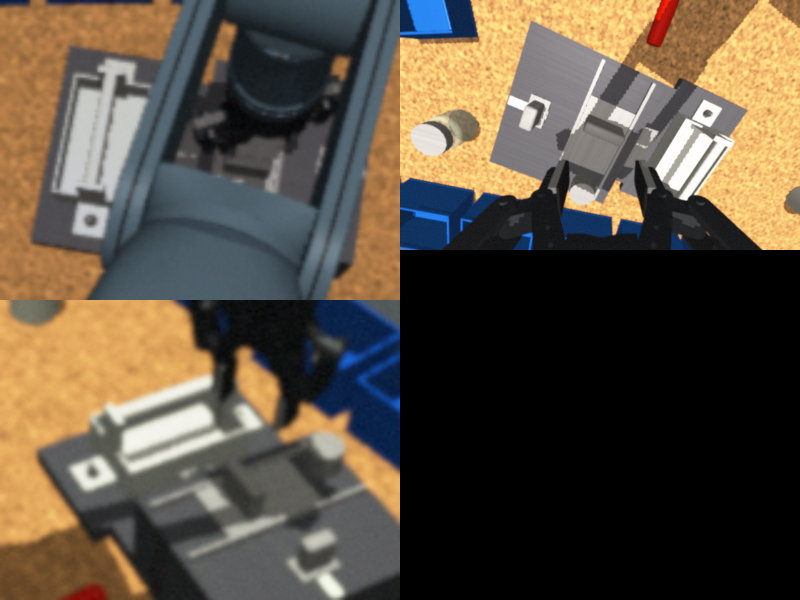

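The tray sits flat on its rest with both pegs through the ears: the front hole is dark with a peg at crop (93,470), and the rear looks the same. The cover grip is directly under the gripper. Now I turn the jaws to the feeder's x by turning -114°, because the last joint's range rules out the other way.

```bash
python3 -m crank '[[0.6,0,0,0,0,0,-8],[0.6,0,0,0,0,0,-16],[0.6,0,0,0,0,0,-24],[0.6,0,0,0,0,0,-32],[0.6,0,0,0,0,0,-40]]' && python3 -m crank '[[0.6,0,0,0,0,0,-8],[0.6,0,0,0,0,0,-16],[0.6,0,0,0,0,0,-24],[0.6,0,0,0,0,0,-32],[0.6,0,0,0,0,0,-40]]' && python3 -m crank '[[0.6,0,0,0,0,0,-8],[0.6,0,0,0,0,0,-16],[0.6,0,0,-0.01,0,0,-24],[0.6,0,0,-0.02,0,0,-32],[0.6,0,0,-0.02,0,0,-34]]'
python3 - <<'E'
from h import *
np.set_printoptions(precision=4,suppress=True)
c=shot('wrist','w5.png'); w=cloud(c); st=read_state();print(st['ee_pos'],st['orientation'],st['qpos'])
r=R.from_rotvec(st['orientation']).as_matrix(); print('jaw',np.degrees(np.arctan2(r[1,1],r[0,1])))
Z=w[...,2]
for n,zl,zh,x,y in [('grip',.136,.146,.594,-.078),('rel',.13,.141,.597,-.168)]:
    m=(Z>zl)&(Z<zh)&(abs(w[...,0]-x)<.035)&(abs(w[...,1]-y)<.035); print(n,m.sum())
    if m.sum()>20: print(cv2.minAreaRect((w[m][:,:2]*1000).astype(np.float32)),np.median(w[m][:,2]))
E
```

```text
t: 8.8
ee_pos: [0.5958, -0.0786, 0.2399]
orientation: [0.748, 3.051, -0.006]
wrist_force: [0.0, 0.4, -0.2]
finger_gap: 0.597
t: 9.3
ee_pos: [0.5966, -0.0772, 0.2402]
orientation: [-1.757, -2.604, 0.005]
wrist_force: [0.1, -0.8, 0.7]
finger_gap: 0.601
t: 9.8
ee_pos: [0.5965, -0.0757, 0.219]
orientation: [-2.446, -1.966, 0.006]
wrist_force: [0.7, -0.1, 1.1]
finger_gap: 0.598
[ 0.5968 -0.0758  0.2196] [-2.4461 -1.9675  0.0051] [-0.3108  0.3761  1.4528 -0.0014  1.3165 -0.0944]
jaw -12.376341075212247
grip 1424
((594.6626586914062, -80.31178283691406), (50.002174377441406, 14.001045227050781), 79.24728393554688) 0.14126886703667535
rel 787
((598.0033569335938, -169.7817840576172), (16.26357078552246, 30.140623092651367), 81.68090057373047) 0.13603230855178122
```

View pics/w5.png

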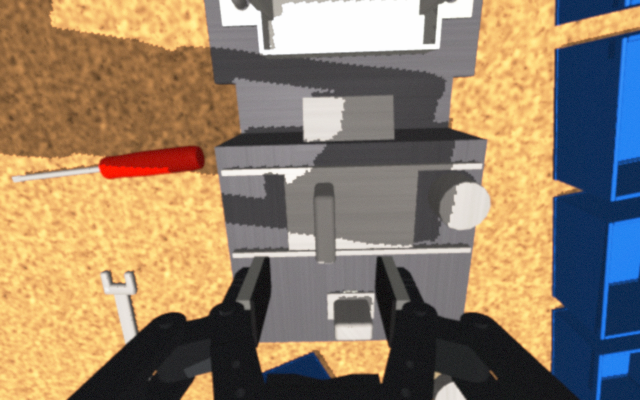

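The wrist view shows the cover grip at (325,222), the release block at (352,315), and the tin clear at (464,205). I descend on the cover grip.

```bash
python3 -m crank '[[0.6,-0.002,-0.0045,-0.02,0,0,1.6],[0.6,-0.002,-0.0045,-0.045,0,0,1.6],[0.6,-0.002,-0.0045,-0.065,0,0,1.6],[0.6,-0.002,-0.0045,-0.08,0,0,1.6],[0.6,-0.002,-0.0045,-0.086,0,0,1.6]]' 40 && python3 -m crank '[[0.3,0,0,0,0,0,0],[0.1,0,0,0,0,0,0],[0,0,0,0,0,0,0],[0,0,0,0,0,0,0],[0,0,0,0,0,0,0]]' 40
```

```text
t: 10.35
ee_pos: [0.5946, -0.0791, 0.1323]
orientation: [-2.418, -2.0, 0.007]
wrist_force: [0.1, 0.3, 0.3]
finger_gap: 0.602
t: 10.85
ee_pos: [0.5959, -0.0791, 0.1334]
orientation: [-2.42, -2.001, 0.003]
wrist_force: [2.9, 1.6, 1.8]
finger_gap: 0.159
```

```bash
python3 -m crank '[[0,-0.0015,0.0003,0,0,0,0],[0,-0.003,0.0006,0,0,0,0],[0,-0.0045,0.0009,0,0,0,0],[0,-0.006,0.0011,0,0,0,0],[0,-0.006,0.0011,0,0,0,0]]' 60
```

```text
t: 11.35
ee_pos: [0.5913, -0.0782, 0.1335]
orientation: [2.421, 2.001, 0.001]
wrist_force: [8.6, 0.4, -6.1]
finger_gap: 0.149
```

```bash
python3 -m crank '[[0,-0.001,0.0002,0,0,0,0],[0,-0.002,0.0004,0,0,0,0],[0,-0.002,0.0004,0,0,0,0],[0,-0.003,0.0006,0,0,0,0],[0,-0.003,0.0006,0,0,0,0]]' 60
```

```text
t: 11.85
ee_pos: [0.5909, -0.0782, 0.1335]
orientation: [2.418, 1.998, 0.007]
wrist_force: [13.5, -0.3, -8.8]
finger_gap: 0.154
```

The cover stops after about 5 mm while the force climbs to 14 N, so it is caught. I ease it back, let go, and go to the release block.

```bash
python3 -m crank '[[0,0.002,-0.0004,0,0,0,0],[0,0.004,-0.0008,0,0,0,0],[0,0.005,-0.0009,0,0,0,0],[0.3,0.005,-0.0009,0,0,0,0],[0.6,0.005,-0.0009,0,0,0,0]]' && python3 -m crank '[[0.7,0,0,0,0,0,0],[0.7,0,0,0.02,0,0,0],[0.7,0,0,0.05,0,0,0],[0.7,0.001,-0.02,0.07,0,0,0],[0.7,0.001,-0.045,0.07,0,0,0]]' && python3 -m crank '[[0.7,0.001,-0.025,0,0,0,0],[0.7,0.001,-0.045,0,0,0,0],[0.7,0.001,-0.045,0,0,0,0],[0.7,0.001,-0.045,0,0,0,0],[0.7,0.001,-0.045,0,0,0,0]]'
python3 - <<'E'
from h import *
np.set_printoptions(precision=4,suppress=True)
c=shot('wrist','w6.png'); w=cloud(c); st=read_state();print(st['ee_pos'])
r=R.from_rotvec(st['orientation']).as_matrix(); print('jaw',np.degrees(np.arctan2(r[1,1],r[0,1])))
t=shot('side','s6.png'); 
for wn,w in [('w',w),('s',cloud(t))]:
  Z=w[...,2]
  for n,zl,zh,x,y in [('grip',.137,.146,.594,-.08),('rel',.131,.141,.598,-.169)]:
    m=(Z>zl)&(Z<zh)&(abs(w[...,0]-x)<.035)&(abs(w[...,1]-y)<.035); print(wn,n,m.sum())
    if m.sum()>20: print(cv2.minAreaRect((w[m][:,:2]*1000).astype(np.float32)),np.median(w[m][:,2]))
E
```

```text
t: 12.35
ee_pos: [0.5952, -0.0792, 0.1334]
orientation: [2.418, 1.999, 0.005]
wrist_force: [-0.2, -0.5, -0.2]
finger_gap: 0.456
t: 12.85
ee_pos: [0.5977, -0.1244, 0.2073]
orientation: [2.412, 1.997, 0.01]
wrist_force: [0.0, -0.1, -0.6]
finger_gap: 0.7
t: 13.35
ee_pos: [0.5984, -0.1686, 0.2068]
orientation: [2.413, 1.999, 0.009]
wrist_force: [0.4, 0.1, -0.2]
finger_gap: 0.703
[ 0.5985 -0.1684  0.2069]
jaw -10.694603428272567
w grip 2445
((594.5526123046875, -80.66218566894531), (49.62519454956055, 14.092053413391113), 79.14714050292969) 0.14121142045413249
w rel 1071
((598.0172119140625, -170.01560974121094), (15.584705352783203, 29.5218563079834), 78.96576690673828) 0.13617374559752388
s grip 110
((594.8681640625, -83.14608764648438), (49.93532180786133, 15.039729118347168), 77.37715911865234) 0.1406236894592237
s rel 88
((598.52587890625, -173.09054565429688), (18.099323272705078, 31.325786590576172), 82.72508239746094) 0.13521114942365325
```

```bash
python3 -m crank '[[0.7,0,-0.0015,-0.02,0,0,0],[0.7,0,-0.0015,-0.04,0,0,0],[0.7,0,-0.0015,-0.06,0,0,0],[0.7,0,-0.0015,-0.072,0,0,0],[0.7,0,-0.0015,-0.075,0,0,0]]' 30 && python3 -m crank '[[0.4,0,0,0,0,0,0],[0.2,0,0,0,0,0,0],[0.1,0,0,0,0,0,0],[0,0,0,0,0,0,0],[0,0,0,0,0,0,0]]' 30 && python3 -m crank '[[0,-0.0009,-0.005,0,0,0,0],[0,-0.0019,-0.01,0,0,0,0],[0,-0.0028,-0.015,0,0,0,0],[0,-0.0037,-0.0195,0,0,0,0],[0,-0.0041,-0.0216,0,0,0,0]]' 30 && python3 -m crank '[[0,-0.0002,-0.001,0,0,0,0],[0,-0.0002,-0.001,0,0,0,0],[0,-0.0002,-0.001,0,0,0,0],[0,-0.0002,-0.001,0,0,0,0],[0,-0.0002,-0.001,0,0,0,0]]' 30
```

```text
t: 13.95
ee_pos: [0.5979, -0.1689, 0.1305]
orientation: [2.413, 2.002, 0.008]
wrist_force: [-0.6, 0.2, -0.4]
finger_gap: 0.7
t: 14.45
ee_pos: [0.5993, -0.1692, 0.1317]
orientation: [2.411, 2.0, 0.011]
wrist_force: [5.0, -0.1, -0.7]
finger_gap: 0.346
t: 14.95
ee_pos: [0.5952, -0.1908, 0.1317]
orientation: [2.412, 1.999, 0.013]
wrist_force: [5.8, 8.3, -0.7]
finger_gap: 0.343
t: 15.45
ee_pos: [0.5952, -0.1909, 0.1317]
orientation: [2.413, 2.0, 0.015]
wrist_force: [4.6, 5.4, -2.0]
finger_gap: 0.345
```

Travel is 22 mm and the force shows the end stop. I let go, go back above the cover and check.

```bash
python3 -m crank '[[0.5,0,0,0,0,0,0],[0.7,0,0,0,0,0,0],[0.7,0,0,0,0,0,0],[0.7,0,0,0.02,0,0,0],[0.7,0,0,0.05,0,0,0]]' && python3 -m crank '[[0.7,0,0.02,0.03,0,0,0],[0.7,0,0.05,0.035,0,0,0],[0.6,0,0.08,0.035,0,0,0],[0.6,0,0.11,0.035,0,0,0],[0.6,0,0.111,0.035,0,0,0]]'
python3 - <<'E'
from h import *
np.set_printoptions(precision=4,suppress=True)
c=shot('wrist','w7.png'); w=cloud(c); st=read_state();print(st['ee_pos'],st['wrist_force'])
r=R.from_rotvec(st['orientation']).as_matrix(); print('jaw',np.degrees(np.arctan2(r[1,1],r[0,1])))
Z=w[...,2]
for n,zl,zh,x,y in [('grip',.137,.146,.594,-.08),('rel',.131,.141,.594,-.190)]:
    m=(Z>zl)&(Z<zh)&(abs(w[...,0]-x)<.035)&(abs(w[...,1]-y)<.04); print(n,m.sum())
    if m.sum()>20: print(cv2.minAreaRect((w[m][:,:2]*1000).astype(np.float32)),np.median(w[m][:,2]))
E
```

```text
t: 15.95
ee_pos: [0.5937, -0.1908, 0.1803]
orientation: [2.416, 2.002, 0.011]
wrist_force: [-0.2, 0.3, -0.1]
finger_gap: 0.702
t: 16.45
ee_pos: [0.5932, -0.0768, 0.2158]
orientation: [2.414, 2.006, 0.012]
wrist_force: [-0.1, -0.3, -0.4]
finger_gap: 0.603
[ 0.5935 -0.0784  0.2157] [ 0.5011  0.2068 -0.2076]
jaw -10.572625395667755
grip 1467
((594.8787841796875, -79.87920379638672), (49.401634216308594, 13.825512886047363), 79.17493438720703) 0.14130899021744667
rel 734
((593.7356567382812, -191.94168090820312), (17.296859741210938, 30.071563720703125), 80.34784698486328) 0.13620886245758707
```

View pics/w7.png

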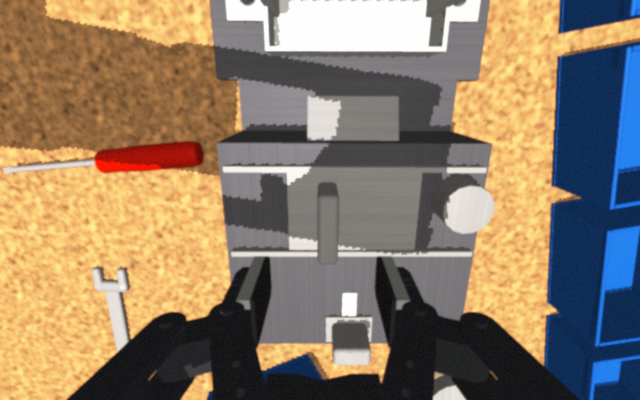

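The release block is out at (350,342), about 22 mm of travel, and the white stripe is now uncovered on the cover side. The cover is shut, with its grip at (327,222). I regrip it and draw it open.

```bash
python3 -m crank '[[0.6,0.001,-0.0015,-0.02,0,0,0],[0.6,0.001,-0.0015,-0.045,0,0,0],[0.6,0.001,-0.0015,-0.065,0,0,0],[0.6,0.001,-0.0015,-0.078,0,0,0],[0.6,0.001,-0.0015,-0.0825,0,0,0]]' 60 && python3 -m crank '[[0.3,0,0,0,0,0,0],[0.1,0,0,0,0,0,0],[0,0,0,0,0,0,0],[0,0,0,0,0,0,0],[0,0,0,0,0,0,0]]' 60 && python3 -m crank '[[0,-0.002,0.0004,0,0,0,0],[0,-0.004,0.0008,0,0,0,0],[0,-0.006,0.0011,0,0,0,0],[0,-0.008,0.0015,0,0,0,0],[0,-0.008,0.0015,0,0,0,0]]' 60
```

```text
t: 17.0
ee_pos: [0.5937, -0.0808, 0.1316]
orientation: [2.416, 2.005, 0.008]
wrist_force: [0.8, 0.1, 0.2]
finger_gap: 0.603
t: 17.5
ee_pos: [0.5948, -0.0814, 0.1327]
orientation: [2.414, 2.003, 0.01]
wrist_force: [2.4, -2.7, 2.3]
finger_gap: 0.152
t: 18.0
ee_pos: [0.5864, -0.0798, 0.1328]
orientation: [2.414, 2.003, 0.01]
wrist_force: [3.9, -1.6, -1.6]
finger_gap: 0.152
```

Past 8 mm the force is only 4 N, so the cover is free. I continue towards the stop, about 52 mm more.

```bash
python3 -m crank '[[0,-0.008,0.0015,0,0,0,0],[0,-0.017,0.0032,0,0,0,0],[0,-0.026,0.0049,0,0,0,0],[0,-0.035,0.0066,0,0,0,0],[0,-0.042,0.0079,0,0,0,0]]' 60 && python3 -m crank '[[0,-0.003,0.0006,0,0,0,0],[0,-0.006,0.0011,0,0,0,0],[0,-0.008,0.0015,0,0,0,0],[0,-0.0095,0.0018,0,0,0,0],[0,-0.0105,0.002,0,0,0,0]]' 60
```

```text
t: 18.5
ee_pos: [0.5441, -0.0717, 0.1328]
orientation: [2.414, 2.003, 0.011]
wrist_force: [6.6, -0.7, -4.1]
finger_gap: 0.151
t: 19.0
ee_pos: [0.5368, -0.0704, 0.1328]
orientation: [2.41, 1.998, 0.019]
wrist_force: [20.9, -3.6, -15.0]
finger_gap: 0.152
```

```bash
python3 -m crank '[[0,-0.001,0.0002,0,0,0,0],[0,-0.001,0.0002,0,0,0,0],[0,-0.001,0.0002,0,0,0,0],[0,-0.001,0.0002,0,0,0,0],[0,-0.001,0.0002,0,0,0,0]]' 60
python3 - <<'E'
from h import *
np.set_printoptions(precision=4,suppress=True)
c=shot('wrist'); s=shot('side'); w=cloud(c); st=read_state();print(st['ee_pos'],st['wrist_force'],st['finger_gap'])
cv2.imwrite('pics/z8.png',np.hstack([cv2.resize(c['img'],(400,250)),cv2.resize(s['img'][120:270,260:500],(400,250))]))
Z=w[...,2]
for n,zl,zh,x,y,d in [('grip',.137,.146,.536,-.069,.035),('rel',.131,.141,.594,-.190,.035),('tin',.122,.136,.692,-.087,.03)]:
    m=(Z>zl)&(Z<zh)&(abs(w[...,0]-x)<d)&(abs(w[...,1]-y)<d); print(n,m.sum())
    if m.sum()>20: print(cv2.minAreaRect((w[m][:,:2]*1000).astype(np.float32)),np.median(w[m][:,2]))
E
```

```text
t: 19.5
ee_pos: [0.5369, -0.0703, 0.1328]
orientation: [2.408, 1.996, 0.022]
wrist_force: [10.4, -2.9, -6.6]
finger_gap: 0.154
[ 0.5369 -0.0704  0.1327] [10.9668 -2.4393 -6.3894] 0.15510236277499193
grip 4100
((535.6034545898438, -68.6336669921875), (38.558692932128906, 45.123748779296875), 26.31983184814453) 0.14128203910154064
rel 0
tin 768
((676.5771484375, -87.6081314086914), (28.327234268188477, 7.423686981201172), 89.15016174316406) 0.12570469321457622
```

View pics/z8.png

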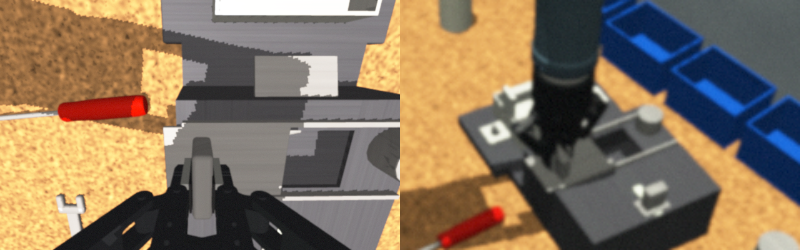

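The cover is drawn open: the opening behind it is visible at (315,158), the fingers are on the grip, and the tin and tray are in place. The position didn't change between 21 N and 11 N of pull, so it is on its end stop.

```bash
python3 -c "from workcell import *; print(sign_off())"
```

```text
the job is handed in; nothing more can be done
None
```

The feeder is ready to fill: the tray is seated, the release slide is fully out, and the gripper is holding the cover open. I handed the job in at about 19.6 s.

- **Tray:** I lowered it onto the rest with both pegs through the ear holes and let it go. The front ear's top measured 26 mm above the bench, as it should when seated, and the tray looked flat in three views.
- **First tug on the cover:** it stopped after about 5 mm while the pull rose to about 14 N along the robot's x axis, so it was caught. I eased it back, let go, and it shut again.
- **Release slide:** I moved it about 22 mm outwards to its end stop, and the camera agreed.
- **Cover:** I gripped it again and it ran free. It is held at about 59 mm of measured travel, 1 mm short of the nominal 60 mm. It stayed at the same position with both 21 N and 11 N of pull, so I take that as the end stop.

In the final check the gripper hid the release block and part of the tin, so I couldn't re-measure either in that view. The side picture showed both still in place. I did not re-measure the loose items on the bench; I saw no sign that anything had touched them.

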